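# Seat the slide-tray lid and slide the tray to its click stop

### The arm

A 6-joint arm with a two-finger parallel gripper is mounted at the origin on the work surface. World frame = base frame: x ahead of the robot, y to its left, z up, the work surface at z = 0. Lengths are in m, angles in rad, forces in N, time in s.
With the tool pointing down it reaches from about 0.275 to 0.725 m from the base axis. Payload 15.9 kg.
Tool frame: the origin (TCP) lies at the very end of the fingers, on their centre line; the grasp point (between the pads) lies 19 mm behind it; z points along the fingers, y is the line along which they close (so a half turn about z gives the same grasp; the last joint's range is limited). The gripper opens to 85 mm and grips with 20 to 120 N. Pads are 22 mm wide; open, the fingers measure 114 mm over their backs; the gripper's body (76 mm by 85 mm) begins 54 mm behind the grasp point. The pads swing forward as they close: fully open they stand 13 mm farther back than shut.
Start: joints at [-1.193, 0.213, -0.034, 1.323, 0, 1.571], TCP at [0.184, -0.465, 0.231] pointing down, gripper open.
Joint ranges: [-2.98, 2.98], [-0.74, 1.72], [-1.14, 1.35], [-2.1, 2.04], [-1.57, 1.44], [-3.14, 3.14]. Speed limits (rad/s): [1.89, 1.89, 2.39, 2.57, 3.14, 3.14].

### API

Orientations are given as [roll, pitch, yaw] about the fixed x, y, z axes, in that order (R = Rz(yaw) Ry(pitch) Rx(roll)).
In Python, from rig import manip gives the robot as it stands. The module is installed in compiled form; this text tells all that it offers.
- The arm moves only by the shell command python3 -m pendant 'ROWS' [FORCE]. ROWS is JSON, a list of rows, each a list of 3 entries, a list of its own where there are three numbers: the closure, from 0 (fully open) to 1 (shut), then the shift along the tool's x, y, z in m, then the turn about the tool's z in degrees. In form: [[claw, [tx, ty, tz], roll], ...]. A call has 1 to 10 rows; each row is the pose to reach, as a shift and turn from the pose commanded when the call began, along the tool's axes at that moment; what a row does not reach only later rows make up. A row lasts 1/8 s, in which the tool goes at most 62.5 mm and 10.7 degrees, less where a joint would pass 70% of its speed; a pose out of reach is approached as far as the arm can. A call with a gripper value outside its range is refused whole. The fingers move at their own pace and stop on an object; FORCE is the grip in N (left out, the last holds). Time passes only in rows, so rows that repeat a pose let the fingers close. It gives the time, the measured TCP pose, the force, the opening and the grip force at its end, in the units of the state.
- manip.get_obs(): the state, without advancing time (a new reading comes with each control period).
- manip.capture(name): name is "scene" or "top"; returns (picture, depth): 420x560x3 uint8, blue, green, red; 420x560 float32, m along the optical axis (not along the pixel's ray), 0 where there is no reading.
- manip.camera_model(name): a dict with "fx", "fy", "cx", "cy" (pixels), "k1" (the pictures are not rectified: a ray, as slopes to the right and down, at radius r is drawn at 1 + k1 r^2 times it, then the intrinsics apply), "position" and "attitude" of the camera in the world. Camera axes: x right, y down, z forward; pixel columns grow to the right and rows downward; lengths in m; the calibration is good to about 2 mm. A picture is of the moment at which its call begins. camera_model takes no time and is no camera call.
- manip.close_job(): hands the job in; it is judged then, once.
The state is a dict: "t": time; "joints": joint angles; "dq": joint speeds; "tau": joint torques, N m; "tcp_pos": TCP position; "tool_rot": TCP orientation; "ft_force": force on the tool from outside, world axes, zero at the start; "ft_torque": the same for the moment, N m; "finger_gap": finger opening in m; "gripper_force": force on a finger pad.
Only numpy, scipy, OpenCV 4.12 (cv2) and the standard library are available. Lean on these libraries where they do the work, as an engineer would, in place of code of your own. Each camera call takes 0.05 s, during which the arm holds its last target. There are 200 camera calls.

### The job

Get the slide ready for scanning on the desktop slide scanner: press the raised white lid of the slide tray straight down until it is fully seated, then take the tray by its upright black fin and slide it towards the scanner's head until the spring ball clicks into the tray's notch. Stop at that click, not at the end of the rail, and finish while still holding the fin, with the tray sitting in the notch; leave the pencil cup, remote control, glue stick and slide box on the desk alone.

Things in the scene. Friction and masses are not known exactly. Their poses are not given: they have to be found in the camera images.
- scanner: Slide scanner fixed to the desk: grey base plate 400 mm long (its y), 130 wide (x -55 to +75), 20 thick; origin on the desk under its middle, z up. A metal tray 64 x 200 mm (top 32 mm above the desk) slides on it along x = 0 towards the black head at the +y end (y 80 to 200, 70 mm high, slot roof 38 mm above the desk).
- fin (a point): Black upright fin at the tray's rear, rigid with the tray, to pinch from above: 14 mm thick along the scanner's x, 24 long along y, 36 high. This point is its foot's centre, on the tray's top 32 mm above the desk; axes as the scanner's. 130 mm behind the lid's centre. The tray's top lies under the fingers: keep fingertips over 34 mm.
- tray (a joint): Tray travel along the scanner's +y, to the head, in m: 0 to 0.15 (end stops). Starts at 0.01 to 0.05. About 1.5 N friction; stays where left. Its notch meets the spring ball somewhere from 0.09 to 0.125: the place differs each time and must be felt. Past the notch it runs on to the end stop.
- lid_top (a point): Centre of the top face of the tray's lid, a flat white plate 56 x 56 mm with a grey disc mark to press on. The face is 39 to 41 mm above the desk while raised, 34 mm when seated (2 mm above the tray). A raised lid jams at the head's slot, at a tray travel of about 0.057.
- lid (a joint): How far the lid is pressed down, in m: 0 fully raised, 0.007 fully seated on a hard stop. Starts at 0 to 0.002. Moves straight down against about 5 N of friction and stays where left.
- pin (a joint): Spring ball (12 mm) in a small steel block, 36 mm high, beside the tray's +x edge: how far it is pushed back, in m. About 0.003 riding on the tray's edge, 0 to 0.0003 in the notch's middle. It draws the tray in (up to about 8 N) from some 6 mm either side and resists leaving with about 10 N; the tray centres itself if the grip is loosened.

How it is judged:
On the way, in this order (a step that is already met when the one before it is completed fails the run):
1. the lid is pressed fully home before the tray is moved on to the head (value of joint lid above 0.0055 m and value of joint tray below 0.065 m), for 0.2 s.
2. the tray is slid to the notch and the ball has dropped into it (value of joint pin below 0.0018 m and value of joint tray above 0.08 m and value of joint lid above 0.0055 m), for 0.3 s.
At the end, for the whole second after the job is handed in: The lid is pressed down to within 1.5 mm of fully seated; the ball is in the notch (pushed back less than 1.8 mm, which is the tray within about 2 mm of the notch's middle); the tray is still; and the fingers are still holding the fin with more than 2 N (all of step 2 and velocity of joint tray between -0.01 and 0.01 m/s and contact force between the fingers and tray_c5 above 2 N); the arm keeps its last pose, push and grip.
It fails at once if the pencil cup, remote control, slide box or glue stick is displaced by more than 30 mm (distance of any of pencil_cup, remote, slide_box, glue_stick from where it was at the start of the episode above 0.03 m).
It also fails if it takes over 69 s, if anything falls off the work surface, if the arm or the gripper's body presses on something with over 40 N, if the wrist force passes 120 N, or if a joint passes its speed limit or range.

## Working session

There is one attempt and no reset: what is moved stays moved. The work goes in short steps, Python scripts to look and compute and a shell command to move; the robot and the scene stay as the last step left them, time stands still between calls to the robot, and variables do not carry over. Pictures are saved under pics/ and viewed, at most 10 in all, crops included, and the job is handed in when it is done.

```bash
mkdir -p pics
cat > h.py <<'E'
import numpy as np,cv2
from rig import manip
from scipy.spatial.transform import Rotation as Ro
def cam(n):
    m=manip.camera_model(n); a=np.array(m["attitude"],float)
    R=a if a.shape==(3,3) else (Ro.from_euler('xyz',a).as_matrix() if a.size==3 else Ro.from_quat(a).as_matrix())
    return m,R,np.array(m["position"])
def rays(n,uv):
    m,R,p=cam(n); K=np.array([[m["fx"],0,m["cx"]],[0,m["fy"],m["cy"]],[0,0,1]])
    s=cv2.undistortPoints(np.array(uv,float).reshape(-1,1,2),K,np.array([m["k1"],0,0,0.])).reshape(-1,2)
    return np.c_[s,np.ones(len(s))]@R.T,p
def onplane(n,uv,z):
    d,p=rays(n,uv); return p+d*((z-p[2])/d[:,2])[:,None]
def bydepth(n,uv,D):
    d,p=rays(n,uv); return p+d*np.array([D[int(v),int(u)] for u,v in uv])[:,None]
E
python3 - <<'E'
from h import *
for n in("scene","top"):
    print(manip.camera_model(n)); im,D=manip.capture(n); cv2.imwrite(f"pics/{n}0.png",im); np.save(n+"0.npy",D)
print(manip.get_obs())
E
```

```text
{'fx': 380.9911259924724, 'fy': 380.9911259924724, 'cx': 276.81285385406505, 'cy': 212.28232363800936, 'k1': -0.06657834128475482, 'position': array([ 0.91468574, -0.39123956,  0.47585261]), 'attitude': array([-2.27423476,  0.00456281,  0.77302989])}
{'fx': 433.039389063565, 'fy': 433.039389063565, 'cx': 272.35443915194753, 'cy': 217.63385908141927, 'k1': -0.08381033846782754, 'position': array([ 0.4745254 , -0.04073155,  0.68766492]), 'attitude': array([-2.9658865 , -0.03360332, -1.56583155])}
{'t': 0.1, 'joints': array([-1.19300398e+00,  2.13296078e-01, -3.49734897e-02,  1.32346704e+00,
        1.47545501e-05,  1.57079241e+00]), 'dq': array([ 9.81854973e-04,  3.50704419e-04,  7.86272089e-04, -7.96494296e-05,
       -2.16834550e-04, -2.28729101e-03]), 'tau': array([ 6.85926825e-04, -6.87257481e+01,  4.87802267e+01,  1.25193215e-02,
       -3.20272449e-06, -8.66241095e-06]), 'tcp_pos': array([ 0.18433426, -0.46447492,  0.23088014]), 'tool_rot': array([-3.14065237e+00, -1.47582249e-05,  3.77796249e-01]), 'ft_force': array([-0.43051945,  0.13371425, -0.17088995]), 'ft_torque': array([0.01707523, 0.03257738, 0.03008695]), 'gripper_force': 0.0, 'finger_gap': 0.08557460932109436}
```

View pics/top0.png

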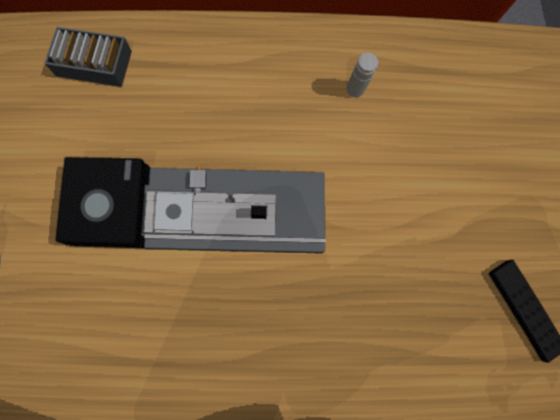

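View pics/scene0.png

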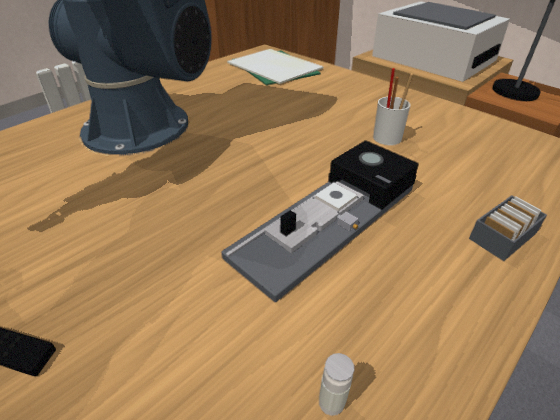

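The top view shows the head at the left (105,200), the lid disc at (174,211), the fin at (259,212) and the ball block at (198,180). The scanner's +y points left, roughly world +y. The other objects are well clear.

Run:
```python
from h import *
im=cv2.imread("pics/top0.png"); D=np.load("top0.npy"); g=cv2.cvtColor(im,cv2.COLOR_BGR2GRAY)
def blob(n,mask,box):
    u0,v0,u1,v1=box; m=np.zeros_like(g); m[v0:v1,u0:u1]=mask[v0:v1,u0:u1]
    k,l,s,c=cv2.connectedComponentsWithStats(m); i=1+np.argmax(s[1:,4]); print(n,s[i],c[i]); return c[i],(l==i).astype(np.uint8)
wh=(g>185).astype(np.uint8); print(g[205:215,150:200:6])
c,_=blob("disc",(g<170).astype(np.uint8),(163,201,185,222)); print(onplane("top",[c],.040),bydepth("top",[c],D))
f,_=blob("fin",(g<45).astype(np.uint8),(240,198,272,226)); print(onplane("top",[f],.068),bydepth("top",[f],D))
# fin top face: by depth map height
vv,uu=np.mgrid[150:260,50:340]; P=bydepth("top",np.c_[uu.ravel(),vv.ravel()],D)
s=P[(P[:,2]>.058)&(P[:,1]<.05)]; print("fin pts",len(s),s.mean(0) if len(s) else 0,s[:,2].max() if len(s) else 0)
t=P[(abs(P[:,2]-.040)<.004)&(abs(P[:,0]-.46)<.06)];print(len(t),t.mean(0))
# base right-end corners & head
cor=[(325,171),(325,251)]; print(onplane("top",cor,.02))
h=P[(P[:,2]>.06)&(P[:,1]>.06)].astype(np.float32)
r=cv2.minAreaRect(h[:,:2]*1000); print("head",r,np.median(h[:,2]))
p=P[(P[:,2]>.013)&(P[:,2]<.08)].astype(np.float32); print("all",cv2.minAreaRect(p[:,:2]*1000))
```

```text
[[157 155 165 144  91 165 165 124 157]
 [158 160 164 118  88 154 166 125 159]
 [158 160 164  97  90 135 166 125 157]
 [159 159 165  89  90 123 165 132 155]
 [161 160 166  88  89 110 165 132 154]
 [158 161 165  89  88 101 167 134 156]
 [156 160 165  88  89 100 166 135 157]
 [154 160 165  88  88 107 166 135 152]
 [155 160 165  88  89 116 165 133 149]
 [155 161 166  89  90 132 165 132 150]]
disc [163 201  22  21 462] [173.5 211. ]
[[0.59827303 0.08834613 0.04      ]] [[0.59848884 0.08857124 0.03887049]]
fin [251 206  15  12 172] [258.03488372 211.6744186 ]
[[ 0.59328892 -0.04010814  0.068     ]] [[ 0.59336688 -0.04010773  0.06759323]]
fin pts 289 [ 0.5476318  -0.04068289  0.31389705] 0.6876649238439454
0 [nan nan nan]
[[ 0.67031201 -0.14689575  0.02      ]
 [ 0.54144769 -0.14473907  0.02      ]]
head ((610.12939453125, 193.5669708251953), (119.9008560180664, 131.64906311035156), 89.42279052734375) 0.06945674
all ((607.7208862304688, 54.46696472167969), (399.2279052734375, 131.5784454345703), 89.09696197509766)<stdin>:12: RuntimeWarning: Mean of empty slice.
  ret = um.true_divide(
```

Everything agrees with the given sizes: fin top at 68 mm, lid to fin 128 mm, base 399 x 131 mm. Scanner yaw is about -1.2° and tray travel about 0.039. I'll move over the lid with the fingers shut.

```bash
R='x'; python3 -m pendant '[[1,[0.589,-0.361,0],-67],[1,[0.589,-0.361,0],-67],[1,[0.589,-0.361,0],-67],[1,[0.589,-0.361,0],-67],[1,[0.589,-0.361,0],-67],[1,[0.589,-0.361,0],-67],[1,[0.589,-0.361,0],-67],[1,[0.589,-0.361,0],-67],[1,[0.589,-0.361,0],-67],[1,[0.589,-0.361,0],-67]]' 40
```

```text
t: 1.35
tcp_pos: [0.5601, 0.0374, 0.2311]
tool_rot: [-3.141, 0.0, 1.547]
ft_force: [2.0, -1.1, -0.2]
finger_gap: 0.0002
gripper_force: 0.0
```

```bash
python3 -m pendant '[[1,[0.045,0.035,0],0],[1,[0.045,0.035,0.04],0],[1,[0.045,0.035,0.09],0],[1,[0.045,0.035,0.14],0],[1,[0.045,0.035,0.16],0],[1,[0.045,0.035,0.16],0],[1,[0.045,0.035,0.16],0]]'
```

```text
t: 2.22
tcp_pos: [0.5959, 0.0796, 0.0724]
tool_rot: [3.14, -0.0, 1.547]
ft_force: [0.6, 0.7, 1.2]
finger_gap: 0.0002
gripper_force: 0.0
```

```bash
python3 -m pendant '[[1,[0.008,0.002,0.01],0],[1,[0.008,0.002,0.027],0],[1,[0.008,0.002,0.031],0],[1,[0.008,0.002,0.033],0],[1,[0.008,0.002,0.035],0],[1,[0.008,0.002,0.035],0]]'; python3 -m pendant '[[1,[0,0,0.001],0],[1,[0,0,0.002],0],[1,[0,0,0.002],0]]'
```

```text
t: 2.98
tcp_pos: [0.5977, 0.0874, 0.0364]
tool_rot: [3.141, 0.0, 1.547]
ft_force: [-0.8, 0.3, 0.4]
finger_gap: 0.0004
gripper_force: 0.0
t: 3.35
tcp_pos: [0.5978, 0.0874, 0.0344]
tool_rot: [3.141, 0.0, 1.547]
ft_force: [1.2, -1.0, 2.1]
finger_gap: -0.0002
gripper_force: 1.6
```

```bash
for i in 1 2 3; do python3 -m pendant '[[1,[0,0,0.001],0],[1,[0,0,0.001],0]]'|grep -E "tcp|ft_f"; done
```

```text
tcp_pos: [0.5978, 0.0875, 0.0339]
ft_force: [-2.4, -1.1, 10.3]
tcp_pos: [0.5979, 0.0875, 0.0336]
ft_force: [-7.0, -1.1, 21.7]
tcp_pos: [0.5981, 0.0876, 0.0334]
ft_force: [-11.5, -2.1, 35.4]
```

Stiff contact at z = 0.0336, where the seated lid face should be. I'll lift, move back over the fin and check.

```bash
python3 -m pendant '[[1,[0,0,-0.04],0],[0.5,[0,0,-0.08],0],[0,[-0.06,-0.001,-0.08],0],[0,[-0.12,-0.003,-0.08],0],[0,[-0.128,-0.003,-0.08],0],[0,[-0.128,-0.003,-0.08],0],[0,[-0.128,-0.003,-0.08],0],[0,[-0.128,-0.003,-0.08],0]]'
python3 - <<'E'
from h import *
for n in("scene","top"):
    im,D=manip.capture(n); np.save(n+"1.npy",D); cv2.imwrite(n+"1.png",im)
    cv2.imwrite(f"pics/{n}1.png",im if n=="top" else cv2.resize(im[130:310,210:430],None,fx=3,fy=3))
im=cv2.imread("top1.png");D0=np.load("top0.npy");D=np.load("top1.npy")
for uv in [(174,203),(165,212),(174,212),(160,200),(187,223),(215,222),(225,225)]: print(uv,bydepth("top",[uv],D0).round(4),bydepth("top",[uv],D).round(4))
E
```

```text
t: 5.1
tcp_pos: [0.5916, -0.0392, 0.1112]
tool_rot: [-3.142, -0.0, 1.549]
ft_force: [0.7, 0.4, 0.6]
finger_gap: 0.0855
gripper_force: 0.0
(174, 203) [[0.6111 0.0885 0.0382]] [[ 0.4745 -0.0407  0.6877]]
(165, 212) [[0.5969 0.1016 0.0384]] [[ 0.4745 -0.0407  0.6877]]
(174, 212) [[0.5969 0.0876 0.0394]] [[ 0.4745 -0.0407  0.6877]]
(160, 200) [[0.6156 0.1103 0.0379]] [[ 0.4745 -0.0407  0.6877]]
(187, 223) [[0.5802 0.0672 0.0393]] [[ 0.4745 -0.0407  0.6877]]
(215, 222) [[0.5833 0.0256 0.0324]] [[ 0.4745 -0.0407  0.6877]]
(225, 225) [[0.5792 0.0104 0.0297]] [[ 0.4745 -0.0407  0.6877]]
```

View pics/scene1.png

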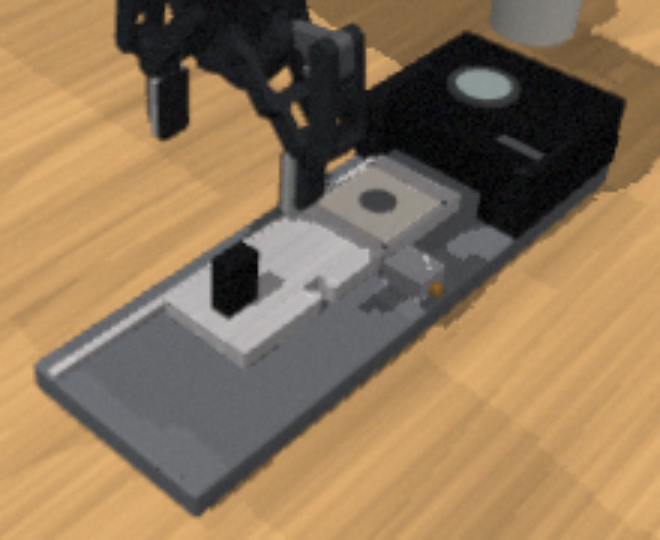

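The lid looks flush with the tray, with the notch at crop (325,288) short of the ball block at (405,262). The fingers straddle above the fin. I'll check the lid height numerically, and get the fin's position and the rough notch distance.

Run:
```python
from h import *
D0=np.load("scene0.npy");D=np.load("scene1.npy")
for uv in [(336,197),(346,200),(330,200),(338,203)]: print(uv,bydepth("scene",[uv],D0).round(4),bydepth("scene",[uv],D).round(4))
vv,uu=np.mgrid[190:250,260:310]; P=bydepth("scene",np.c_[uu.ravel(),vv.ravel()],D)
s=P[(P[:,2]>.045)&(P[:,2]<.072)&(abs(P[:,1]+.04)<.03)&(abs(P[:,0]-.594)<.02)]; print(len(s),s.min(0),s.max(0))
t=s[s[:,2]>.0655]; print("top",len(t),t.mean(0))
a=onplane("top",[(230,197)],.032); b=onplane("top",[(198,180)],.036); print("notch",a,"block",b,b-a)
```

```text
(336, 197) [[0.6035 0.0821 0.0408]] [[0.5993 0.0884 0.035 ]]
(346, 200) [[0.6213 0.0892 0.0395]] [[0.6177 0.0951 0.0342]]
(330, 200) [[0.5995 0.0695 0.0387]] [[0.596  0.0745 0.0339]]
(338, 203) [[0.6159 0.0721 0.0393]] [[0.6121 0.078  0.0337]]
241 [ 0.58748321 -0.05395458  0.0450879 ] [ 0.60305459 -0.02804689  0.06936292]
top 99 [ 0.59533837 -0.04143537  0.06755415]
notch [[0.62282946 0.00357087 0.032     ]] block [[0.64833567 0.05345991 0.036     ]] [[0.02550622 0.04988904 0.004     ]]
```

Lid seated: its height dropped from 39.5 to 34 mm. Fin centre is (0.595, -0.041). I'll lower and grip.

```bash
python3 -m pendant '[[0,[-0.002,0.003,0.03],0],[0,[-0.002,0.003,0.06],0],[0,[-0.002,0.003,0.07],0],[0,[-0.002,0.003,0.07],0],[0.5,[-0.002,0.003,0.07],0],[1,[-0.002,0.003,0.07],0],[1,[-0.002,0.003,0.07],0],[1,[-0.002,0.003,0.07],0],[1,[-0.002,0.003,0.07],0],[1,[-0.002,0.003,0.07],0]]' 30;python3 -m pendant '[[1,[0,0,0],0],[1,[0,0,0],0]]'
```

```text
t: 6.45
tcp_pos: [0.5951, -0.0425, 0.0417]
tool_rot: [3.14, 0.0, 1.547]
ft_force: [5.3, 0.4, 3.3]
finger_gap: 0.0133
gripper_force: 34.6
t: 6.7
tcp_pos: [0.595, -0.0425, 0.0416]
tool_rot: [3.14, 0.0, 1.547]
ft_force: [5.7, -0.1, 3.5]
finger_gap: 0.0133
gripper_force: 34.7
```

Fin gripped (gap 13.3 mm, 34.7 N). Sliding 34 mm, then fine steps feeling the force.

```bash
python3 -m pendant '[[1,[0.008,0,0],0],[1,[0.016,0,0],0],[1,[0.024,0,0],0],[1,[0.030,0,0],0],[1,[0.034,0,0],0],[1,[0.034,0,0],0]]'; for i in 1 2 3 4 5; do python3 -m pendant '[[1,[0.001,0,0],0],[1,[0.002,0,0],0]]'|grep -E "tcp|ft_f"|tr '\n' ' '; echo; done
```

```text
t: 7.45
tcp_pos: [0.5956, -0.0082, 0.0416]
tool_rot: [3.141, -0.0, 1.547]
ft_force: [3.0, 1.4, 5.6]
finger_gap: 0.013
gripper_force: 34.8
tcp_pos: [0.5956, -0.0069, 0.0417] ft_force: [2.3, -2.8, 4.8] 
tcp_pos: [0.5956, -0.0049, 0.0416] ft_force: [2.5, -2.9, 6.0] 
tcp_pos: [0.5956, -0.0029, 0.0417] ft_force: [3.4, -3.6, 6.2] 
tcp_pos: [0.5957, -0.0009, 0.0417] ft_force: [3.2, -2.6, 6.2] 
tcp_pos: [0.5957, 0.0011, 0.0417] ft_force: [3.2, -2.2, 6.3]
```

```bash
for i in 1 2 3 4 5; do python3 -m pendant '[[1,[0.001,0,0],0],[1,[0.0015,0,0],0]]'|grep -E "tcp|ft_f"|tr '\n' ' '; echo; done
```

```text
tcp_pos: [0.5957, 0.0028, 0.0416] ft_force: [3.6, -1.2, 6.5] 
tcp_pos: [0.5958, 0.0046, 0.0416] ft_force: [2.3, -0.5, 5.7] 
tcp_pos: [0.5958, 0.0063, 0.0416] ft_force: [2.7, 2.7, 5.9] 
tcp_pos: [0.5959, 0.0082, 0.0416] ft_force: [5.3, 5.4, 5.8] 
tcp_pos: [0.5959, 0.009, 0.0416] ft_force: [3.4, -2.1, 6.2]
```

Pull-in felt (+5.4 N), now back to the friction level, so it is near the notch's middle. I'll probe 1 mm further to confirm.

```bash
for i in 1 2; do python3 -m pendant '[[1,[0.0005,0,0],0],[1,[0.0005,0,0],0]]'|grep -E "tcp|ft_f"|tr '\n' ' '; echo; done;python3 - <<'E'
from h import *
im,D=manip.capture("scene"); cv2.imwrite("pics/scene2.png",cv2.resize(im[130:310,250:430],None,fx=3,fy=3))
E
```

```text
tcp_pos: [0.5959, 0.0093, 0.0416] ft_force: [3.0, -1.7, 6.6] 
tcp_pos: [0.5959, 0.0095, 0.0417] ft_force: [3.4, -3.6, 6.7]
```

View pics/scene2.png

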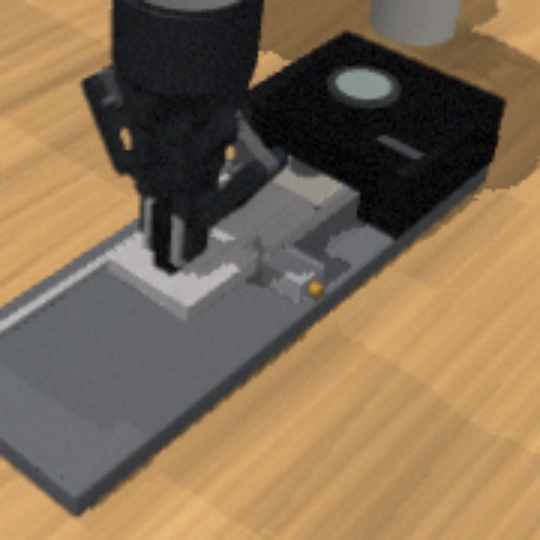

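The picture shows the tray's notch facing the ball at about (260,258). The tray now resists: 1 mm commanded gave 0.5 mm of motion. It is in the notch, so I'll ease the push slightly, hold, and hand in.

```bash
python3 -m pendant '[[1,[-0.0006,0,0],0],[1,[-0.0006,0,0],0],[1,[-0.0006,0,0],0],[1,[-0.0006,0,0],0],[1,[-0.0006,0,0],0],[1,[-0.0006,0,0],0]]'; python3 -c "
from rig import manip
print(manip.close_job())"
```

```text
t: 11.25
tcp_pos: [0.5959, 0.0092, 0.0416]
tool_rot: [3.141, 0.0, 1.547]
ft_force: [2.3, -0.6, 6.0]
finger_gap: 0.0135
gripper_force: 35.0
the job is handed in; nothing more can be done
None
```

I pressed the lid fully down, slid the tray into the notch, and handed the job in at about 11 s with the fin still held at 35 N; the hand-in returned no verdict, so success rests on my force, depth and camera checks.

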